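# Level the laundry shelf with its screw foot

## Task

Level the little shelf on the worktop. First slide the spirit level back over the shelf, without lifting it off, until its long side lies flush along the shelf's back ledge; then turn the knob of the shelf's screw foot until the bubble stays centred between the two lines; and last press down firmly, but not hard, on the top of the level with a fingertip to check that the shelf stays level under load. Finish while still pressing, with the bubble centred, and leave the thread spool and the clothes peg on the shelf where they are.

Things in the scene. Friction and masses are not known exactly. Their poses are not given: they have to be found in the camera images.
- level: Loose aluminium spirit level on the shelf, 160 mm long (its y, +y end towards the foot), 28 wide (x), 34 high (z), 0.1 to 0.2 kg. Origin: centre of its underside. The vial fills the middle 66 mm, top 28 mm above the underside; the two solid end blocks (47 mm long, centred 56.5 mm from the middle along y) have flat tops 34 mm above the underside
- vial (a point): Top centre of the level's vial, midway between its two black lines (21 mm apart); axes as the level's
- bubble (a point): The white bubble, 17 mm long. Its y in the frame of the vial's point is its offset from the middle: 0 is centred, range -20 to 20 mm. It drifts to the higher end: at the start it lies on the negative side, away from the foot, as the foot's end is low. Settles within 1 s after a turn
- shelf_board: Wooden shelf, 170 mm deep (x), 350 long (y), 18 thick, top 52 mm above the worktop when level; tilts about its x on a hinge at its right end; at the start the left end is too low, by up to 20 mm. Origin: top face, over the hinge, 10 mm in from the right end, mid-depth. x points to the back ledge, y to the foot, z up. Spool and peg stand at y -5 to 40 mm
- ledge (a point): Where the front face of the ledge along the shelf's back edge meets the top face, 73 mm behind the board's origin (x) and 145 mm along y; axes as the board's. The ledge is 14 mm high and 330 mm long
- knob (a point): On the upright axis of the screw foot's knob, at the height to grip, 305 mm from the board's origin along y. The round grey ribbed knob, 41 mm in diameter, reaches from 18 mm below this point to 14 mm above it. Level, the board's top lies 38 mm below this point, a 28 mm wide metal bush 33 mm below
- foot: The screw foot with its knob; origin on the worktop under its axis. It turns in place and does not rise. Clockwise seen from above raises the left end of the board: 1 rad tilts it 0.02 rad and moves the bubble about 6 mm towards the foot, so 1 to 3 rad are needed. Stiff (0.2 N m), stays where it is left; stops lie beyond the level position on both sides
- spool: Thread spool standing on the right front corner of the shelf, 29 mm in diameter, 40 mm high; origin in the centre of its underside. Leave alone
- peg: Wooden clothes peg lying across the right end of the shelf, 72 x 15 x 12 mm; origin in the centre of its underside. Leave alone
There are look-alikes about, which are no part of the job. Leave any orange look-alike of the level alone.

How it is judged (in metres and radians):
On the way, in this order (a step that is already met when the one before it is completed fails the run):
1. the level lies flush along the back ledge (x of level in the frame of shelf_board above 0.055 m and angle between the y axis of level and the y axis of shelf_board, either way round below 0.05 rad), for 0.2 s.
2. the bubble rests between the lines, the board level (y of bubble in the frame of vial between -0.003 and 0.003 m and angle between shelf_board's own z axis and vertical below 0.013 rad and x of level in the frame of shelf_board above 0.055 m), for 0.5 s.
At the end, for the whole second after the job is handed in: The level lies flat on the shelf within 4 mm of the back ledge and parallel to it within 0.05 rad, its bubble is within 3 mm of the middle and the board within 0.013 rad of level, and the fingers are still pressing on it from above with 3 to 40 N (more than 5 N between level and board) (all of step 2 and z of level in the frame of shelf_board below 0.004 m and angle between the y axis of level and the y axis of shelf_board, either way round below 0.05 rad and contact force between the fingers and level between 3 and 40 N and contact force between level and shelf_board above 5 N and z of the grasp point in the frame of level above 0.04 m and linear speed of level below 0.02 m/s); the arm keeps its last pose, push and grip.
It fails at once if the level is lifted off the shelf (z of level in the frame of shelf_board above 0.02 m).
It fails at once if the level is pressed with more than 60 N (contact force between the fingers and level above 60 N).
It fails at once if the spool is moved or knocked over (distance of spool from where it was at the start of the episode above 0.02 m or angle between spool's own z axis and vertical above 0.5 rad).
It fails at once if the peg is moved (distance of peg from where it was at the start of the episode above 0.02 m).
It also fails if it takes over 72 s, if anything falls off the work surface, if the arm or the gripper's body presses on something with over 40 N, if the wrist force passes 120 N, or if a joint passes its speed limit or range.

## Robot

A 6-joint arm with a two-finger parallel gripper is mounted at the origin on a cart in front of the work surface, level with it; the furniture and walls round the work are solid. World frame = base frame: x ahead of the robot, y to its left, z up, the work surface at z = 0. Lengths are in m, angles in degrees, forces in N, time in s.
With the tool pointing down it reaches from about 0.3 to 0.75 m from the base axis. Payload 8.5 kg.
Tool frame: the origin (TCP) lies on the centre line of the jaws, within the pads' length; the fingertips stand 19 mm ahead of it and the grasp point (between the pads) is the TCP; z points along the fingers, x is the direction in which the jaws open and shut, and the axes are right-handed (so a half turn about z gives the same grasp; the last joint's range is limited). The gripper opens to 85 mm and grips with 20 to 120 N. Pads are 22 mm wide; open, the fingers measure 114 mm over their backs; the gripper's body (76 mm by 85 mm) begins 54 mm behind the grasp point. The pads swing forward as they close: fully open they stand 13 mm farther back than shut.
Start: joints at [60.716, 21.807, 74.336, -0, 83.858, -12.336], TCP at [0.16, 0.526, 0.25] pointing down, gripper open.
Joint ranges: [-178.18, 178.18], [-50.72, 133.34], [12.68, 142.11], [-81.47, 261.47], [9.98, 163.14], [-165.26, 165.26]. Speed limits (degrees/s): [136.94, 136.94, 180, 180, 180, 180].

## Interface

Orientations are given as a 3x3 rotation matrix whose columns are the frame's x, y, z axes.
In Python, from rig import env, cams, order gives the robot as it stands.
- The arm moves only by the tool step_arm, never from a script. Its argument "steps" is a list of rows, each an object with "xyz": the shift along the tool's x, y, z normalised to -1 to 1, where 1 is 0.04 m, a list of three; "turn": the turn, a rotation vector about the tool's x, y, z normalised to -1 to 1, where 1 is 0.08 rad, a list of three; "gripper": the gripper command: -1 is shut, 1 is fully open, values between are in proportion. A call has 1 to 20 rows; each row shifts and turns the commanded pose from where the row before left it, along the tool's axes as they then stand; what a row does not reach is not made up. A row lasts 1/12 s, in which the tool goes at most 41.7 mm and 7.16 degrees, less where a joint would pass 70% of its speed; a pose out of reach is approached as far as the arm can. A call with a number of a shift or a turn outside -1 to 1 is refused whole. A call with a gripper value outside its range is refused whole. The fingers move at their own pace and stop on an object; "squeeze" is the grip in N (left out, the last holds). Time passes only in rows, so rows that do not move let the fingers close. It gives the time, the measured TCP pose, the force and the opening at its end, in the units of the state.
- env.observe(): the state, without advancing time (a new reading comes with each control period).
- cams.get_image(name): name is "scene" or "top" or "wrist"; returns (picture, depth): 420x560x3 uint8, red, green, blue; 420x560 float32, m along the optical axis (not along the pixel's ray), 0 where there is no reading.
- cams.camera_info(name): a dict with "fx", "fy", "cx", "cy" (pixels), "extrinsics" (4x4, takes a point from camera to world coordinates). Camera axes: x right, y down, z forward; pixel columns grow to the right and rows downward; lengths in m; the calibration is good to about 2 mm. A picture is of the moment at which its call begins: read the wrist's pose just before it. camera_info takes no time and is no camera call; for the wrist camera it gives the pose at the moment of the call.
- order.close_job(): hands the job in, once; it reports no verdict.
The state is a dict: "time_s": time; "q": joint angles; "qvel": joint speeds; "joint_efforts": joint torques, N m; "position": TCP position; "tool_rot": TCP orientation; "ft_force": force on the tool from outside, world axes, zero at the start; "wrist_torque": the same for the moment, N m; "grip_width": finger opening in m.
Only numpy, scipy, OpenCV 4.12 (cv2) and the standard library are available. Lean on these libraries where they do the work, as an engineer would, in place of code of your own. Each camera call takes 0.05 s, during which the arm holds its last target. There are 200 camera calls.

## Working session

There is one attempt and no reset: what is moved stays moved. The work goes in short steps, Python scripts to look and compute and a tool call to move; the robot and the scene stay as the last step left them, time stands still between calls to the robot, and variables do not carry over. Pictures are saved under pics/ and viewed, about 8 in all and at most 12, crops included, and the job is handed in when it is done.

Besides the shell and the picture viewer there is one more tool, called after "Emit:" as a command line: name --argument value ..., lists and objects as JSON in quotes. step_arm: Moves the arm, as the interface text tells. Scaled input: -1 to 1 covers 0.04 m each way for a shift and 0.08 rad each way for a turn. Its arguments: {"type":"object","properties":{"steps":{"type":"array"},"squeeze":{"type":"number"}},"required":["steps"]}

```bash
mkdir -p pics; ls
cat > h.py <<'E'
import numpy as np, cv2
from rig import env, cams, order
def shot(n,f,crop=None,s=1):
    im,d=cams.get_image(n); im=im[:,:,::-1]
    np.savez('last_%s.npz'%n,im=im,d=d,E=cams.camera_info(n)['extrinsics'])
    o=im if crop is None else im[crop[1]:crop[3],crop[0]:crop[2]]
    cv2.imwrite('pics/'+f,cv2.resize(o,None,fx=s,fy=s,interpolation=cv2.INTER_CUBIC)); return im,d
def cloud(n,d,E=None):
    i=cams.camera_info(n); E=np.array(i['extrinsics'] if E is None else E)
    v,u=np.mgrid[:d.shape[0],:d.shape[1]]
    p=np.stack([(u-i['cx'])/i['fx']*d,(v-i['cy'])/i['fy']*d,d],-1)
    return p@E[:3,:3].T+E[:3,3]
E
python3 - <<'E'
from h import *
a,_=shot('scene','a.png');b,_=shot('top','b.png')
s=env.observe();print(s)
for n in('scene','top'):print(cams.camera_info(n))
E
```

```text
pics
{'time_s': 0.1, 'q': array([ 6.07146794e+01,  2.18381730e+01,  7.43794402e+01, -1.22040795e-03,
        8.38579912e+01, -1.23360900e+01]), 'qvel': array([ 0.06842658, -0.11673299, -0.08376855, -0.04696846, -0.06749648,
       -0.02807334]), 'joint_efforts': array([ 3.26596208e-03, -4.49219227e+01, -2.31657583e+01, -1.75605292e-04,
        3.64988686e-03, -4.71213946e-05]), 'position': array([0.16022939, 0.52589477, 0.24976944]), 'tool_rot': array([[ 2.91521616e-01,  9.56564036e-01, -6.26995842e-04],
       [ 9.56563366e-01, -2.91522173e-01, -1.16125894e-03],
       [-1.29360173e-03, -2.61229170e-04, -9.99999129e-01]]), 'ft_force': array([-0.04421837, -0.14930868, -0.39387803]), 'wrist_torque': array([ 0.01753035, -0.0338017 , -0.05268296]), 'grip_width': 0.08533322154402595}
{'fx': 522.5668724416661, 'fy': 522.5668724416661, 'cx': 274.9187270773399, 'cy': 204.8401320821569, 'extrinsics': array([[ 0.45746703, -0.45859357,  0.76185028, -0.2662316 ],
       [-0.88894265, -0.25749955,  0.37878088, -0.40640477],
       [ 0.02246963, -0.85052097, -0.52546093,  0.59785816],
       [ 0.        ,  0.        ,  0.        ,  1.        ]])}
{'fx': 498.06791671377397, 'fy': 498.06791671377397, 'cx': 283.8300548492342, 'cy': 210.15916427417645, 'extrinsics': array([[ 0.00800342, -0.99728542,  0.07319655,  0.42310511],
       [-0.99995411, -0.00759643,  0.00583696, -0.0342946 ],
       [-0.00526508, -0.07323991, -0.99730045,  1.12756009],
       [ 0.        ,  0.        ,  0.        ,  1.        ]])}
```

View pics/a.png

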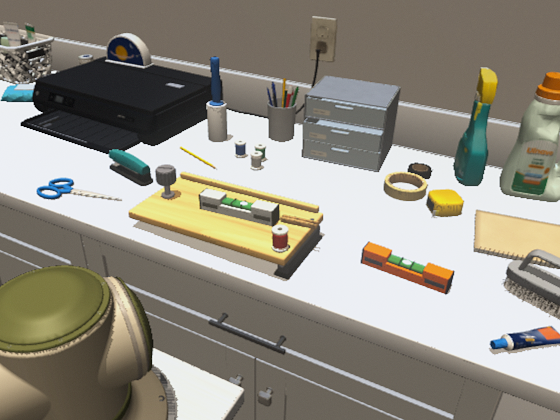

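View pics/b.png

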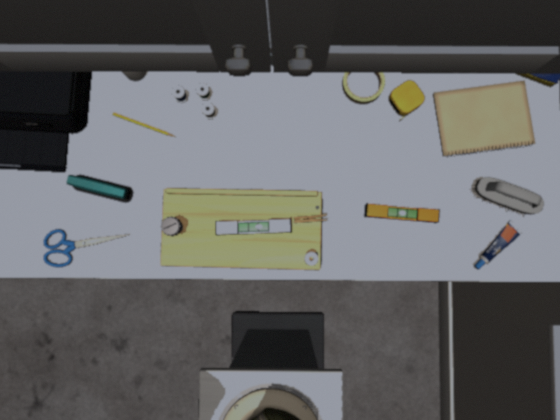

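The silver level is at top-view pixel (254,227), or (240,205) in the scene view. Its only look-alike is the orange level at (402,213), so I choose the silver/grey one. The knob is at (172,226), the ledge at (240,192), the peg at (310,217) and the spool at (312,259). Next I take a close crop and measure.

Run:
```python
from h import *
z=np.load('last_top.npz');im,d=z['im'],z['d']
cv2.imwrite('pics/c.png',cv2.resize(im[180:280,150:335],None,fx=4.3,fy=4.3,interpolation=cv2.INTER_CUBIC))
P=cloud('top',d)
for n,u,v in [('boardL',166,245),('boardR',316,240),('frontL',166,262),('backledgeL',172,193),('ledgeR',312,194),('levL',222,228),('levR',285,226),('vial',254,227),('knob',172,226),('peg',310,217),('spool',312,259)]:
    print(n,P[v,u].round(4))
R=P[180:280,150:335]; q=R.reshape(-1,3)
# ledge: line fit of highest pts
x,y,zz=q.T
hsv=cv2.cvtColor(im,cv2.COLOR_BGR2HSV)[180:280,150:335].reshape(-1,3)
print('board extents')
m=(hsv[:,1]>70)&(hsv[:,0]>15)&(hsv[:,0]<35)&(zz>.02)
r=cv2.minAreaRect(q[m][:,:2].astype(np.float32));print(r)
A=np.c_[q[m],np.ones(m.sum())]
mm=m&(x<r[0][0]-.02); c=np.linalg.lstsq(np.c_[x[mm],y[mm],np.ones(mm.sum())],zz[mm],rcond=None)[0];print('plane',c)
h=zz-(c[0]*x+c[1]*y+c[2])
for n,mk in [('level',(h>.02)&(h<.045)&(hsv[:,1]<255)),('knob',(h>.04)),('ledge',(h>.009)&(h<.02)&(x>r[0][0]+.04))]:
    k=cv2.connectedComponentsWithStats(mk.reshape(100,185).astype(np.uint8))
    for i in range(1,k[0]):
        if k[2][i,4]>60:
            s=q[(k[1]==i).ravel()];print(n,s.mean(0).round(4),len(s),cv2.minAreaRect(s[:,:2].astype(np.float32)),np.percentile(h[(k[1]==i).ravel()],[10,50,90]).round(4))
```

```text
boardL [0.4248 0.2289 0.0379]
boardR [ 0.4381 -0.0979  0.0504]
frontL [0.3878 0.2278 0.0387]
backledgeL [0.5376 0.2154 0.0519]
ledgeR [ 0.4231 -0.0343  1.1276]
levL [0.4614 0.1017 0.0799]
levR [ 0.4663 -0.0309  0.0867]
vial [0.4642 0.0347 0.0749]
knob [0.4637 0.2013 0.1053]
peg [ 0.487  -0.0842  0.0626]
spool [ 0.3973 -0.0892  0.0552]
board extents
((0.4623880684375763, 0.06422722339630127), (0.34650135040283203, 0.16603218019008636), 89.16378784179688)
plane [-0.01565938 -0.22552492  0.08448026]
level [0.5425 0.2062 0.054 ] 120 ((0.543118417263031, 0.20210644602775574), (0.05449681356549263, 0.011645418591797352), 89.95774841308594) [0.021  0.0243 0.0284]
level [0.4623 0.0978 0.079 ] 240 ((0.4625469744205475, 0.09451885521411896), (0.027608312666416168, 0.045544400811195374), 0.32400426268577576) [0.0208 0.0236 0.0274]
knob [0.463  0.2029 0.1078] 336 ((0.4539940059185028, 0.09514980763196945), (0.26314666867256165, 0.03992169350385666), 85.20520782470703) [0.061  0.0728 0.0769]
ledge [0.5208 0.2199 0.0399] 294 ((0.5247090458869934, 0.21373486518859863), (0.05211891606450081, 0.04414921626448631), 87.7952651977539) [0.0099 0.0132 0.0166]
ledge [0.5414 0.1551 0.0554] 131 ((0.5412818789482117, 0.15729877352714539), (0.06383993476629257, 0.011377557180821896), 89.20555877685547) [0.0101 0.0142 0.0182]
```

View pics/c.png

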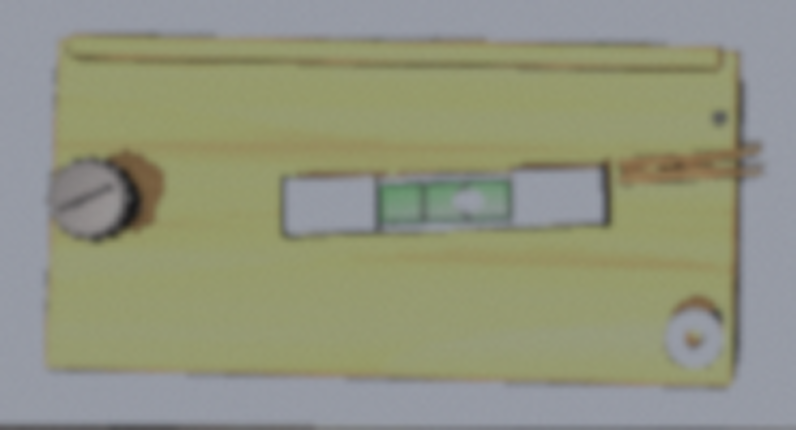

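Crop: the bubble sits off-centre to the right of the vial's middle (crop pixel 468,201, vial centre about 445), and the level is the silver one, skewed about 3° from the ledge. I'll push it back from the front with the jaws open along y, which gives two contact points.

Emit:
step_arm --steps '[{"xyz":[0,0,0],"turn":[0,0,-0.93],"gripper":1},{"xyz":[0,0,0],"turn":[0,0,-0.93],"gripper":1},{"xyz":[0,0,0],"turn":[0,0,-0.93],"gripper":1},{"xyz":[0,0,0],"turn":[0,0,-0.93],"gripper":1},{"xyz":[-0.764,0.39,0],"turn":[0,0,0],"gripper":1},{"xyz":[-0.764,0.39,0],"turn":[0,0,0],"gripper":1},{"xyz":[-0.764,0.39,0],"turn":[0,0,0],"gripper":1},{"xyz":[-0.764,0.39,0],"turn":[0,0,0],"gripper":1},{"xyz":[-0.764,0.39,0],"turn":[0,0,0],"gripper":1},{"xyz":[-0.764,0.39,0],"turn":[0,0,0],"gripper":1},{"xyz":[-0.764,0.39,0],"turn":[0,0,0],"gripper":1},{"xyz":[-0.764,0.39,0],"turn":[0,0,0],"gripper":1},{"xyz":[-0.764,0.39,0],"turn":[0,0,0],"gripper":1},{"xyz":[-0.764,0.39,0],"turn":[0,0,0],"gripper":1},{"xyz":[-0.764,0.39,0],"turn":[0,0,0],"gripper":1},{"xyz":[-0.764,0.39,0],"turn":[0,0,0],"gripper":1},{"xyz":[-0.764,0.39,0],"turn":[0,0,0],"gripper":1},{"xyz":[-0.764,0.39,0],"turn":[0,0,0],"gripper":1},{"xyz":[-0.764,0.39,0],"turn":[0,0,0],"gripper":1},{"xyz":[-0.764,0.39,0],"turn":[0,0,0],"gripper":1}]'

```text
time_s: 1.77
position: [0.4111, 0.0359, 0.2502]
tool_rot: [[-0.001, 1.0, -0.0], [1.0, 0.001, 0.0], [0.0, -0.0, -1.0]]
ft_force: [0.3, 0.5, 0.0]
grip_width: 0.0859
```

Run:
```python
from h import *
im,d=shot('wrist','d.png')
P=cloud('wrist',d);np.save('Pw.npy',P)
print(cams.camera_info('wrist'))
for v in range(20,420,50): print([tuple(P[v,u].round(3)) for u in (80,200,320,440)])
```

```text
{'fx': 292.864466160246, 'fy': 292.864466160246, 'cx': 283.5763090543075, 'cy': 208.80376147670185, 'extrinsics': array([[ 7.91792512e-04,  9.55420379e-01,  2.95247816e-01,
         3.39406915e-01],
       [ 9.99997884e-01, -1.95856660e-04, -2.04799277e-03,
         3.20724017e-02],
       [-1.89886778e-03,  2.95248813e-01, -9.55418512e-01,
         3.72085807e-01],
       [ 0.00000000e+00,  0.00000000e+00,  0.00000000e+00,
         1.00000000e+00]])}
[(np.float64(0.017), np.float64(-0.667), np.float64(-0.775)), (np.float64(-0.021), np.float64(-0.291), np.float64(-0.914)), (np.float64(0.007), np.float64(0.159), np.float64(-0.817)), (np.float64(-0.021), np.float64(0.632), np.float64(-0.92))]
[(np.float64(0.181), np.float64(-0.667), np.float64(-0.726)), (np.float64(0.154), np.float64(-0.305), np.float64(-0.913)), (np.float64(0.168), np.float64(0.165), np.float64(-0.818)), (np.float64(0.155), np.float64(0.658), np.float64(-0.916))]
[(np.float64(0.344), np.float64(-0.667), np.float64(-0.675)), (np.float64(0.346), np.float64(-0.322), np.float64(-0.916)), (np.float64(0.346), np.float64(0.1
[... 579 characters left out ...]
546), np.float64(-0.259), np.float64(-0.001)), (np.float64(0.518), np.float64(-0.072), np.float64(0.05)), (np.float64(0.522), np.float64(0.077), np.float64(0.042)), (np.float64(0.525), np.float64(0.232), np.float64(0.036))]
[(np.float64(0.402), np.float64(-0.034), np.float64(0.292)), (np.float64(0.63), np.float64(-0.095), np.float64(-0.001)), (np.float64(0.632), np.float64(0.086), np.float64(-0.003)), (np.float64(0.402), np.float64(0.083), np.float64(0.292))]
[(np.float64(0.416), np.float64(-0.033), np.float64(0.298)), (np.float64(0.397), np.float64(0.012), np.float64(0.316)), (np.float64(0.403), np.float64(0.042), np.float64(0.311)), (np.float64(0.42), np.float64(0.084), np.float64(0.294))]
```

View pics/d.png

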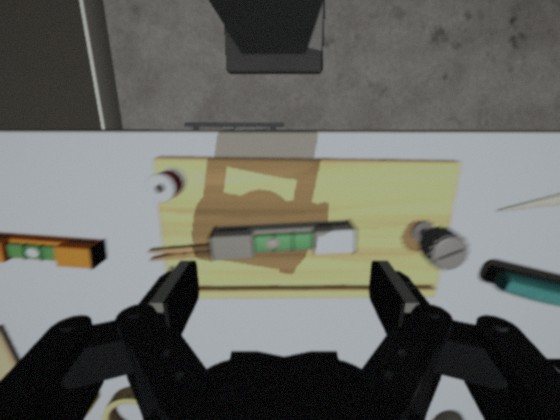

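Wrist view: the silver level runs from (211,244) to (356,237), the ledge is at row 288, the peg at (180,250), the spool at (164,186) and the knob at (443,248). Next I compute its exact pose.

Run:
```python
from h import *
P=np.load('Pw.npy').reshape(-1,3);x,y,z=P.T
b=(x>.385)&(x<.53)&(y>-.05)&(y<.23)&(z>.03)&(z<.056)
for _ in range(3):
    c=np.linalg.lstsq(np.c_[x[b],y[b],np.ones(b.sum())],z[b],rcond=None)[0]
    h=z-(c[0]*x+c[1]*y+c[2]); b=(x>.385)&(x<.53)&(y>-.05)&(y<.23)&(abs(h)<.004)
print('plane',c)
l=(x>.42)&(x<.505)&(y>-.07)&(y<.15)&(h>.021)&(h<.045)
print('level',cv2.minAreaRect(P[l][:,:2].astype(np.float32)),P[l].mean(0))
g=(x>.515)&(x<.56)&(y>-.08)&(y<.2)&(h>.010)&(h<.02)
print('ledge',cv2.minAreaRect(P[g][:,:2].astype(np.float32)),np.percentile(x[g],[2,5,50,95]),np.polyfit(y[g],x[g],1))
k=(h>.06)&(x>.43)&(x<.5)&(y>.17)&(y<.25)
print('knob',P[k].mean(0),P[k].min(0),P[k].max(0))
i=cams.camera_info('wrist');E=i['extrinsics']
for u,v,zz in [(211,228,0),(355,222,0),(211,260,0),(357,253,0),(215,287,0),(350,286,0)]:
    dr=E[:3,:3]@[(u-i['cx'])/i['fx'],(v-i['cy'])/i['fy'],1];t=(.047-E[2,3])/dr[2];t2=(.08-E[2,3])/dr[2];print(u,v,(E[:3,3]+t*dr).round(4),(E[:3,3]+t2*dr).round(4))
```

```text
plane [ 0.00062892 -0.04249873  0.04598461]
level ((0.4689391851425171, 0.033273231238126755), (0.029693126678466797, 0.1606491357088089), 2.4071199893951416) [0.46739161 0.03265435 0.07602183]
ledge ((0.5449617505073547, 0.06403230875730515), (0.2714143395423889, 0.012872469611465931), 88.76371765136719) [0.53741709 0.53808359 0.54288623 0.54941547] [0.01946586 0.54259932]
knob [0.46743688 0.20110478 0.10152017] [0.44853151 0.18216116 0.09756002] [0.48834243 0.22261159 0.10456719]
211 228 [ 0.4637 -0.0548  0.047 ] [ 0.4511 -0.0459  0.08  ]
355 222 [0.4561 0.1155 0.047 ] [0.4443 0.107  0.08  ]
211 260 [ 0.5057 -0.0579  0.047 ] [ 0.4888 -0.0487  0.08  ]
357 253 [0.4962 0.1208 0.047 ] [0.4803 0.1118 0.08  ]
215 287 [ 0.5435 -0.0556  0.047 ] [ 0.5228 -0.0467  0.08  ]
350 286 [0.542  0.1153 0.047 ] [0.5215 0.1068 0.08  ]
```

Emit:
step_arm --steps '[{"xyz":[0,0,0.9],"turn":[0,0,0],"gripper":1},{"xyz":[0,0,0.9],"turn":[0,0,0],"gripper":1},{"xyz":[0,0,0.9],"turn":[0,0,0],"gripper":1},{"xyz":[0,0,0.9],"turn":[0,0,0],"gripper":1},{"xyz":[0,0,0.6],"turn":[0,0,0],"gripper":1},{"xyz":[0,0,0.5],"turn":[0,0,0],"gripper":1},{"xyz":[0,0,0],"turn":[0,0,0],"gripper":1},{"xyz":[0,0,0],"turn":[0,0,0],"gripper":1}]'

```text
time_s: 2.48
position: [0.4105, 0.0377, 0.0621]
tool_rot: [[-0.002, 1.0, -0.002], [1.0, 0.002, 0.0], [0.0, -0.002, -1.0]]
ft_force: [0.2, -0.8, -0.0]
grip_width: 0.0853
```

Emit:
step_arm --steps '[{"xyz":[0,0.2,0],"turn":[0,0,0],"gripper":1},{"xyz":[0,0.2,0],"turn":[0,0,0],"gripper":1},{"xyz":[0,0.2,0],"turn":[0,0,0],"gripper":1},{"xyz":[0,0.2,0],"turn":[0,0,0],"gripper":1},{"xyz":[0,0.15,0],"turn":[0,0,0],"gripper":1},{"xyz":[0,0.15,0],"turn":[0,0,0],"gripper":1},{"xyz":[0,0.15,0],"turn":[0,0,0],"gripper":1},{"xyz":[0,0.15,0],"turn":[0,0,0],"gripper":1},{"xyz":[0,0.15,0],"turn":[0,0,0],"gripper":1},{"xyz":[0,0.1,0],"turn":[0,0,0],"gripper":1},{"xyz":[0,0,0],"turn":[0,0,0],"gripper":1}]'

```text
time_s: 3.4
position: [0.4777, 0.0376, 0.0623]
tool_rot: [[-0.002, 1.0, 0.001], [1.0, 0.002, -0.0], [-0.0, 0.001, -1.0]]
ft_force: [-0.5, 0.7, -0.3]
grip_width: 0.0855
```

Emit:
step_arm --steps '[{"xyz":[0,0.08,0],"turn":[0,0,0],"gripper":1},{"xyz":[0,0.08,0],"turn":[0,0,0],"gripper":1},{"xyz":[0,0.08,0],"turn":[0,0,0],"gripper":1},{"xyz":[0,0.08,0],"turn":[0,0,0],"gripper":1},{"xyz":[0,0.08,0],"turn":[0,0,0],"gripper":1},{"xyz":[0,0,0],"turn":[0,0,0],"gripper":1}]'

```text
time_s: 3.9
position: [0.4935, 0.0377, 0.0624]
tool_rot: [[-0.002, 1.0, 0.001], [1.0, 0.002, -0.0], [-0.0, 0.001, -1.0]]
ft_force: [-0.2, 0.2, -0.4]
grip_width: 0.0856
```

Emit:
step_arm --steps '[{"xyz":[0,0.05,0],"turn":[0,0,0],"gripper":1},{"xyz":[0,0,0],"turn":[0,0,0],"gripper":1}]'

```text
time_s: 4.07
position: [0.4949, 0.0378, 0.0623]
tool_rot: [[-0.002, 1.0, -0.0], [1.0, 0.002, 0.0], [0.0, -0.0, -1.0]]
ft_force: [0.1, -0.1, -0.4]
grip_width: 0.0852
```

Emit:
step_arm --steps '[{"xyz":[0,0.05,0],"turn":[0,0,0],"gripper":1},{"xyz":[0,0,0],"turn":[0,0,0],"gripper":1}]'

```text
time_s: 4.23
position: [0.4956, 0.038, 0.0622]
tool_rot: [[-0.001, 1.0, -0.003], [1.0, 0.001, 0.0], [0.0, -0.003, -1.0]]
ft_force: [-6.0, 0.2, 3.2]
grip_width: 0.0855
```

Emit:
step_arm --steps '[{"xyz":[0,0.03,0],"turn":[0,0,0],"gripper":1},{"xyz":[0,0,0],"turn":[0,0,0],"gripper":1},{"xyz":[0,0,0],"turn":[0,0,0],"gripper":1}]'

```text
time_s: 4.48
position: [0.4957, 0.038, 0.0622]
tool_rot: [[-0.001, 1.0, -0.006], [1.0, 0.001, 0.0], [0.0, -0.006, -1.0]]
ft_force: [-10.2, 0.2, 6.6]
grip_width: 0.0852
```

Run:
```python
from h import *
shot('top','e.png',(150,170,335,285),4.3)
```

```text
(no output)
```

View pics/e.png

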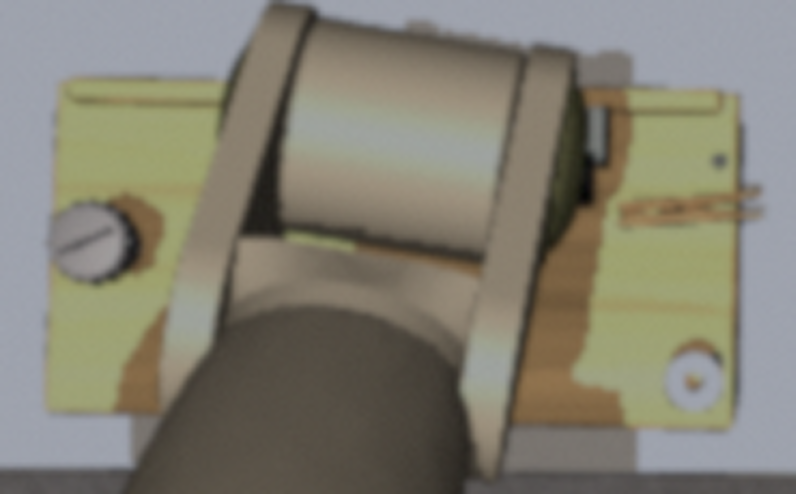

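The level's right end at (597,135) sits close to the ledge at row ~108. The body hides the rest. I retreat and move above the knob.

Emit:
step_arm --steps '[{"xyz":[0,-0.05,0],"turn":[0,0,0],"gripper":1},{"xyz":[0,-0.05,0],"turn":[0,0,0],"gripper":1},{"xyz":[0,-0.4,0],"turn":[0,0,0],"gripper":1},{"xyz":[0,-0.1,0],"turn":[0,0,0],"gripper":1},{"xyz":[0,0,-0.9],"turn":[0,0,0],"gripper":1},{"xyz":[0,0,-0.9],"turn":[0,0,0],"gripper":1},{"xyz":[0,0,-0.9],"turn":[0,0,0],"gripper":1},{"xyz":[0,0,-0.8],"turn":[0,0,0],"gripper":1},{"xyz":[0.8,0,0],"turn":[0,0,0],"gripper":1},{"xyz":[0.8,0,0],"turn":[0,0,0],"gripper":1},{"xyz":[0.8,0,0],"turn":[0,0,0],"gripper":1},{"xyz":[0.8,0,0],"turn":[0,0,0],"gripper":1},{"xyz":[0.8,0,0],"turn":[0,0,0],"gripper":1},{"xyz":[0,-0.2,0],"turn":[0,0,0],"gripper":1},{"xyz":[0,0,0],"turn":[0,0,0],"gripper":1}]'

```text
time_s: 5.78
position: [0.4647, 0.1989, 0.2022]
tool_rot: [[-0.005, 1.0, -0.0], [1.0, 0.005, -0.0], [-0.0, -0.0, -1.0]]
ft_force: [-0.1, -0.5, -0.2]
grip_width: 0.0857
```

```bash
cat > m.py <<'E'
from h import *
def meas(P):
    P=P.reshape(-1,3);x,y,z=P.T
    b=(x>.385)&(x<.53)&(y>-.05)&(y<.23)&(z>.03)&(z<.06)
    for _ in range(4):
        c=np.linalg.lstsq(np.c_[x[b],y[b],np.ones(b.sum())],z[b],rcond=None)[0]
        h=z-(c[0]*x+c[1]*y+c[2]); b=(x>.385)&(x<.53)&(y>-.05)&(y<.23)&(abs(h)<.004)
    print('plane',c)
    l=(x>.42)&(x<.56)&(y>-.07)&(y<.15)&(h>.024)&(h<.045)
    print('level',cv2.minAreaRect(P[l][:,:2].astype(np.float32)),P[l].mean(0))
    g=(x>.5)&(x<.57)&(y>-.08)&(y<.21)&(h>.010)&(h<.018)&~((y>-.06)&(y<.14))
    if g.sum()>30: print('ledge',cv2.minAreaRect(P[g][:,:2].astype(np.float32)),np.polyfit(y[g],x[g],1))
    k=(h>.05)&(z<.115)&(x>.43)&(x<.5)&(y>.17)&(y<.25)
    if k.any():print('knob',np.median(P[k],0),P[k].min(0),P[k].max(0))
E
python3 - <<'E'
from m import *
im,d=shot('wrist','f.png'); meas(cloud('wrist',d)); print(env.observe()['position'])
E
```

```text
plane [-7.46810151e-05 -4.02161017e-02  4.65336957e-02]
level ((0.5214488506317139, 0.036836229264736176), (0.16137559711933136, 0.03020557388663292), 89.15353393554688) [0.51913755 0.02828315 0.07637764]
ledge ((0.5417983531951904, 0.06471878290176392), (0.28936198353767395, 0.012059845961630344), 88.8653564453125) [0.01873781 0.54009023]
knob [0.46383212 0.2061999  0.1021824 ] [0.44559185 0.18586027 0.08774261] [0.4867665  0.22672634 0.10501628]
[0.4653837  0.19789982 0.20234243]
```

View pics/f.png

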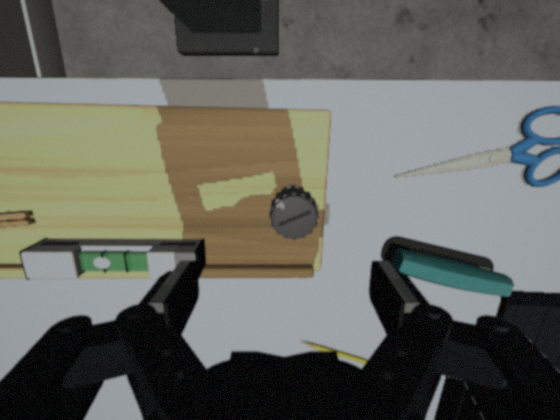

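The level now lies flush: yaw 0.85° against the ledge's 1.1°, with its back face at the ledge line. The knob is at (294,211), about (0.466, 0.204), and the board tilt is 0.040 rad, so about 2 rad of turning. I descend and grip.

Emit:
step_arm --steps '[{"xyz":[0.15,0.02,0.7],"turn":[0,0,0],"gripper":1},{"xyz":[0,0,0.7],"turn":[0,0,0],"gripper":1},{"xyz":[0,0,0.6],"turn":[0,0,0],"gripper":1},{"xyz":[0,0,0.5],"turn":[0,0,0],"gripper":1},{"xyz":[0,0,0.3],"turn":[0,0,0],"gripper":1},{"xyz":[0,0,0],"turn":[0,0,0],"gripper":1},{"xyz":[0,0,0],"turn":[0,0,0],"gripper":-1},{"xyz":[0,0,0],"turn":[0,0,0],"gripper":-1},{"xyz":[0,0,0],"turn":[0,0,0],"gripper":-1},{"xyz":[0,0,0],"turn":[0,0,0],"gripper":-1},{"xyz":[0,0,0],"turn":[0,0,0],"gripper":-1},{"xyz":[0,0,0],"turn":[0,0,0],"gripper":-1},{"xyz":[0,0,0],"turn":[0,0,0],"gripper":-1},{"xyz":[0,0,0],"turn":[0,0,0],"gripper":-1}]' --squeeze 50

```text
time_s: 7.0
position: [0.4672, 0.2069, 0.0924]
tool_rot: [[-0.001, 1.0, 0.004], [1.0, 0.001, 0.007], [0.007, 0.004, -1.0]]
ft_force: [-3.5, 21.5, 10.1]
grip_width: 0.0366
```

Emit:
step_arm --steps '[{"xyz":[0.08,0,-0.02],"turn":[0,0,0],"gripper":-1},{"xyz":[0,0,0],"turn":[0,0,0],"gripper":-1},{"xyz":[0,0,0],"turn":[0,0,0],"gripper":-1}]'

```text
time_s: 7.25
position: [0.4671, 0.2074, 0.0924]
tool_rot: [[-0.002, 1.0, 0.003], [1.0, 0.002, 0.001], [0.001, 0.003, -1.0]]
ft_force: [-1.3, 2.2, 8.7]
grip_width: 0.037
```

Run:
```python
from m import *
im,d=shot('wrist','g.png'); print(env.observe()['wrist_torque'],env.observe()['q'])
```

```text
[ 0.73255115  0.17088851 -0.01111755] [ 1.06208172e+01  2.81302423e+01  9.37652910e+01  6.51990828e-02
  5.79381949e+01 -7.95056300e+01]
```

View pics/g.png

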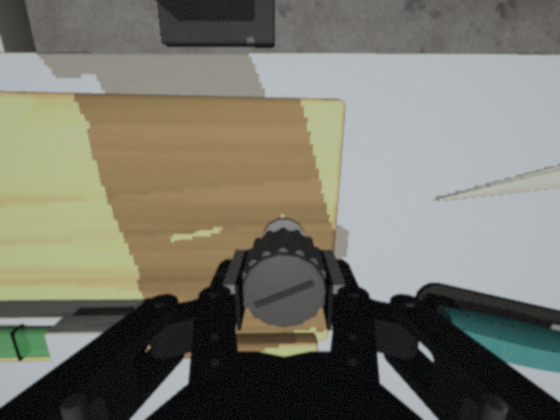

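The pads hold the knob centred at about (285,285), its slot at roughly 20°. I turn it clockwise.

Emit:
step_arm --steps '[{"xyz":[0,0,0],"turn":[0,0,0.8],"gripper":-1},{"xyz":[0,0,0],"turn":[0,0,0.8],"gripper":-1},{"xyz":[0,0,0],"turn":[0,0,0.8],"gripper":-1},{"xyz":[0,0,0],"turn":[0,0,0.8],"gripper":-1},{"xyz":[0,0,0],"turn":[0,0,0.8],"gripper":-1},{"xyz":[0,0,0],"turn":[0,0,0.8],"gripper":-1},{"xyz":[0,0,0],"turn":[0,0,0],"gripper":-1},{"xyz":[0,0,0],"turn":[0,0,0],"gripper":-1}]'

```text
time_s: 7.97
position: [0.467, 0.2068, 0.0924]
tool_rot: [[0.374, 0.928, 0.002], [0.928, -0.374, 0.0], [0.001, 0.002, -1.0]]
ft_force: [-2.7, 0.3, 9.2]
grip_width: 0.0369
```

Emit:
step_arm --steps '[{"xyz":[0,0,0],"turn":[0,0,0.8],"gripper":-1},{"xyz":[0,0,0],"turn":[0,0,0.8],"gripper":-1},{"xyz":[0,0,0],"turn":[0,0,0.8],"gripper":-1},{"xyz":[0,0,0],"turn":[0,0,0.8],"gripper":-1},{"xyz":[0,0,0],"turn":[0,0,0.8],"gripper":-1},{"xyz":[0,0,0],"turn":[0,0,0.8],"gripper":-1},{"xyz":[0,0,0],"turn":[0,0,0.8],"gripper":-1},{"xyz":[0,0,0],"turn":[0,0,0.8],"gripper":-1},{"xyz":[0,0,0],"turn":[0,0,0.8],"gripper":-1},{"xyz":[0,0,0],"turn":[0,0,0.8],"gripper":-1},{"xyz":[0,0,0],"turn":[0,0,0],"gripper":-1},{"xyz":[0,0,0],"turn":[0,0,0],"gripper":-1}]'

```text
time_s: 8.97
position: [0.4664, 0.2061, 0.0924]
tool_rot: [[0.854, 0.521, 0.001], [0.521, -0.854, -0.001], [-0.0, 0.001, -1.0]]
ft_force: [-4.9, -5.8, 11.7]
grip_width: 0.0367
```

Run:
```python
from m import *
print(env.observe()['wrist_torque'])
im,d=shot('scene','i.png',(120,130,340,280),3.5); meas(cloud('scene',d))
im,d=cams.get_image('wrist'); meas(cloud('wrist',d))
```

```text
[-0.81084175  0.49693951 -0.16642002]
plane [ 0.00288439 -0.0202968   0.05033101]
level ((0.5209560394287109, 0.03719840198755264), (0.1613951474428177, 0.03172825649380684), 89.15433502197266) [0.51751566 0.03295899 0.08171583]
ledge ((0.5407209396362305, 0.06468019634485245), (0.2889297306537628, 0.014648116193711758), 89.29319763183594) [0.01847256 0.53885386]
knob [0.44929827 0.19190042 0.10411264] [0.43442984 0.18303034 0.09768452] [0.49606653 0.2212585  0.11361568]
plane [-0.00055782 -0.01914113  0.04860623]
level ((0.0, 0.0), (0.0, 0.0), 0.0) [nan nan nan]
knob [0.46415479 0.21042703 0.10233043] [0.43278988 0.18668833 0.09398597] [0.4942052  0.23269492 0.11499814]m.py:10: RuntimeWarning: Mean of empty slice.
  print('level',cv2.minAreaRect(P[l][:,:2].astype(np.float32)),P[l].mean(0))
  ret = um.true_divide(
```

View pics/i.png

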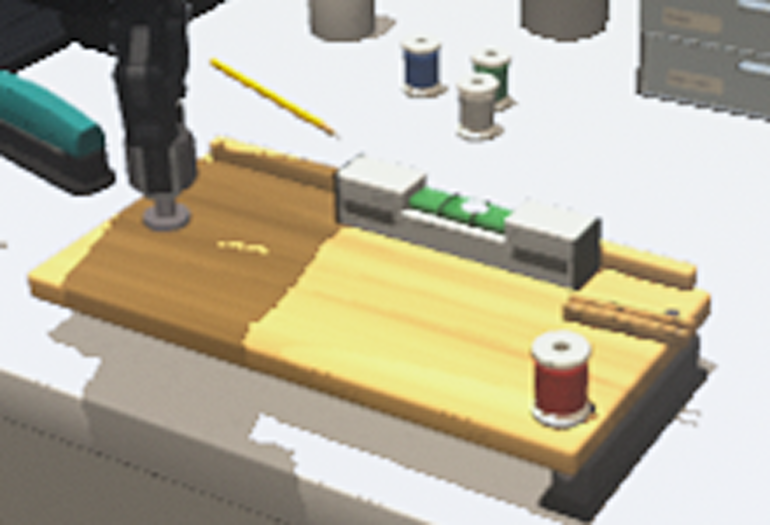

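Scene crop: the bubble is at (475,207), right of the vial middle at about (461,208). The tilt has halved to about 0.0195 rad after 1.02 rad of turning, so about 0.97 rad remains.

Emit:
step_arm --steps '[{"xyz":[0,0,0],"turn":[0,0,0.8],"gripper":-1},{"xyz":[0,0,0],"turn":[0,0,0.8],"gripper":-1},{"xyz":[0,0,0],"turn":[0,0,0.8],"gripper":-1},{"xyz":[0,0,0],"turn":[0,0,0.8],"gripper":-1},{"xyz":[0,0,0],"turn":[0,0,0.8],"gripper":-1},{"xyz":[0,0,0],"turn":[0,0,0.8],"gripper":-1},{"xyz":[0,0,0],"turn":[0,0,0.8],"gripper":-1},{"xyz":[0,0,0],"turn":[0,0,0.8],"gripper":-1},{"xyz":[0,0,0],"turn":[0,0,0.8],"gripper":-1},{"xyz":[0,0,0],"turn":[0,0,0.8],"gripper":-1},{"xyz":[0,0,0],"turn":[0,0,0.8],"gripper":-1},{"xyz":[0,0,0],"turn":[0,0,0.8],"gripper":-1},{"xyz":[0,0,0],"turn":[0,0,0.8],"gripper":-1},{"xyz":[0,0,0],"turn":[0,0,0.8],"gripper":-1},{"xyz":[0,0,0],"turn":[0,0,0.8],"gripper":-1},{"xyz":[0,0,0],"turn":[0,0,0],"gripper":-1}]'

```text
time_s: 10.4
position: [0.4649, 0.2059, 0.0924]
tool_rot: [[0.915, -0.402, -0.003], [-0.402, -0.915, -0.002], [-0.002, 0.003, -1.0]]
ft_force: [-11.2, -6.3, 17.2]
grip_width: 0.0365
```

Emit:
step_arm --steps '[{"xyz":[0,0,0],"turn":[0,0,0],"gripper":-1},{"xyz":[0,0,0],"turn":[0,0,0],"gripper":-1},{"xyz":[0,0,0],"turn":[0,0,0],"gripper":-1},{"xyz":[0,0,0],"turn":[0,0,0],"gripper":-1},{"xyz":[0,0,0],"turn":[0,0,0],"gripper":-1},{"xyz":[0,0,0],"turn":[0,0,0],"gripper":-1},{"xyz":[0,0,0],"turn":[0,0,0],"gripper":-1},{"xyz":[0,0,0],"turn":[0,0,0],"gripper":-1},{"xyz":[0,0,0],"turn":[0,0,0],"gripper":-1},{"xyz":[0,0,0],"turn":[0,0,0],"gripper":-1},{"xyz":[0,0,0],"turn":[0,0,0],"gripper":-1},{"xyz":[0,0,0],"turn":[0,0,0],"gripper":-1}]'

```text
time_s: 11.4
position: [0.4649, 0.2059, 0.0924]
tool_rot: [[0.917, -0.4, -0.003], [-0.4, -0.917, -0.002], [-0.002, 0.003, -1.0]]
ft_force: [-12.7, -6.0, 17.1]
grip_width: 0.0369
```

```bash
python3 - <<'E' 2>/dev/null
from m import *
im,d=shot('scene','j.png',(205,165,310,225),7); meas(cloud('scene',d))
im,d=cams.get_image('wrist'); meas(cloud('wrist',d))
E
```

```text
plane [ 0.00288788 -0.00107265  0.05216982]
level ((0.520270824432373, 0.036523643881082535), (0.1612745076417923, 0.033821191638708115), 89.17483520507812) [0.51767364 0.03343403 0.08414938]
ledge ((0.5410659313201904, 0.06535609811544418), (0.2888241112232208, 0.015520603395998478), 88.93976593017578) [0.01577179 0.53935956]
knob [0.46642058 0.20473879 0.10606675] [0.43305798 0.18547485 0.10326911] [0.49248927 0.22627504 0.11462955]
plane [-4.12992763e-05 -7.12662041e-05  5.02687270e-02]
level ((0.5142261385917664, 0.09705132246017456), (0.04513348639011383, 0.003519526682794094), 73.20838165283203) [0.51299256 0.09210839 0.07993783]
ledge ((0.5444616079330444, 0.17496706545352936), (0.07016953825950623, 0.012564577162265778), 88.76387786865234) [0.01736707 0.54056656]
knob [0.46679646 0.20892595 0.10251551] [0.43272392 0.18802658 0.1002352 ] [0.49889165 0.22947318 0.11498214]
```

View pics/j.png

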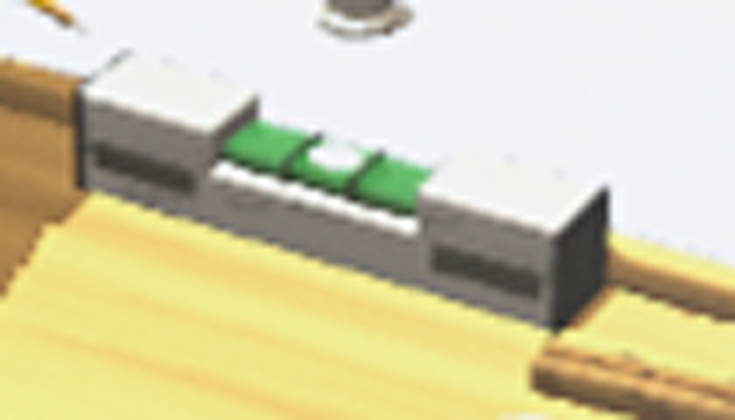

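The bubble at (337,154) lies midway between the lines at about 300 and 367, and the board slope is about 0.000–0.001. I release the knob, rise, rotate and shut the jaws.

Emit:
step_arm --steps '[{"xyz":[0,0,0],"turn":[0,0,0],"gripper":0.5},{"xyz":[0,0,0],"turn":[0,0,0],"gripper":0.5},{"xyz":[0,0,0],"turn":[0,0,0],"gripper":0.5},{"xyz":[0,0,0],"turn":[0,0,0],"gripper":0.5},{"xyz":[0,0,-0.2],"turn":[0,0,0],"gripper":0.5},{"xyz":[0,0,-0.7],"turn":[0,0,0],"gripper":0.5},{"xyz":[0,0,-0.9],"turn":[0,0,0],"gripper":0.5},{"xyz":[0,0,-0.4],"turn":[0,0,0],"gripper":0.5}]'

```text
time_s: 12.17
position: [0.4675, 0.2072, 0.1832]
tool_rot: [[0.917, -0.4, 0.005], [-0.4, -0.917, 0.001], [0.004, -0.003, -1.0]]
ft_force: [0.9, -0.4, 0.3]
grip_width: 0.064
```

Emit:
step_arm --steps '[{"xyz":[0,0,0],"turn":[0,0,0.966],"gripper":-1},{"xyz":[0,0,0],"turn":[0,0,0.966],"gripper":-1},{"xyz":[0,0,0],"turn":[0,0,0.966],"gripper":-1},{"xyz":[0,0,0],"turn":[0,0,0.966],"gripper":-1},{"xyz":[0,0,0],"turn":[0,0,0.966],"gripper":-1},{"xyz":[0,0,0],"turn":[0,0,0.966],"gripper":-1},{"xyz":[0,0,0],"turn":[0,0,0.966],"gripper":-1},{"xyz":[0,0,0],"turn":[0,0,0.966],"gripper":-1},{"xyz":[0,0,0],"turn":[0,0,0.966],"gripper":-1},{"xyz":[0,0,0],"turn":[0,0,0.966],"gripper":-1},{"xyz":[0,0,0],"turn":[0,0,0.966],"gripper":-1},{"xyz":[0,0,0],"turn":[0,0,0.966],"gripper":-1},{"xyz":[0,0,0],"turn":[0,0,0.966],"gripper":-1},{"xyz":[0,0,0],"turn":[0,0,0.966],"gripper":-1},{"xyz":[0,0,0],"turn":[0,0,0.966],"gripper":-1},{"xyz":[0,0,0],"turn":[0,0,0],"gripper":-1}]'

```text
time_s: 13.5
position: [0.4666, 0.2069, 0.1796]
tool_rot: [[-0.002, -1.0, 0.0], [-1.0, 0.002, 0.0], [-0.0, -0.0, -1.0]]
ft_force: [-0.0, -0.6, -0.4]
grip_width: -0.0002
```

Emit:
step_arm --steps '[{"xyz":[0.709,-0.34,0],"turn":[0,0,0],"gripper":-1},{"xyz":[0.709,-0.34,0],"turn":[0,0,0],"gripper":-1},{"xyz":[0.709,-0.34,0],"turn":[0,0,0],"gripper":-1},{"xyz":[0.709,-0.34,0],"turn":[0,0,0],"gripper":-1},{"xyz":[0,0,0.6],"turn":[0,0,0],"gripper":-1},{"xyz":[0,0,0.6],"turn":[0,0,0],"gripper":-1},{"xyz":[0,0,0.4],"turn":[0,0,0],"gripper":-1},{"xyz":[0,0,0.1],"turn":[0,0,0],"gripper":-1},{"xyz":[0,0,0],"turn":[0,0,0],"gripper":-1},{"xyz":[0,0,0],"turn":[0,0,0],"gripper":-1}]'

```text
time_s: 14.33
position: [0.5214, 0.0936, 0.1121]
tool_rot: [[0.001, -1.0, 0.001], [-1.0, -0.001, -0.0], [0.0, -0.001, -1.0]]
ft_force: [0.3, 0.2, -0.8]
grip_width: 0.0001
```

```bash
python3 - <<'E' 2>/dev/null
from m import *
im,d=shot('scene','k.png',(175,135,310,235),5.5); meas(cloud('scene',d))
E
```

```text
plane [ 0.00304926 -0.00138987  0.05212206]
level ((0.5203038454055786, 0.03638949617743492), (0.16109569370746613, 0.031854260712862015), 89.28045654296875) [0.51726785 0.03197635 0.0843826 ]
ledge ((0.5416334867477417, 0.06489904969930649), (0.2896406352519989, 0.016883911564946175), 89.4148941040039) [0.01641042 0.53931719]
knob [0.46385251 0.20615431 0.10526354] [0.4451757  0.18810956 0.10339668] [0.48412032 0.22464797 0.10751788]
```

View pics/k.png

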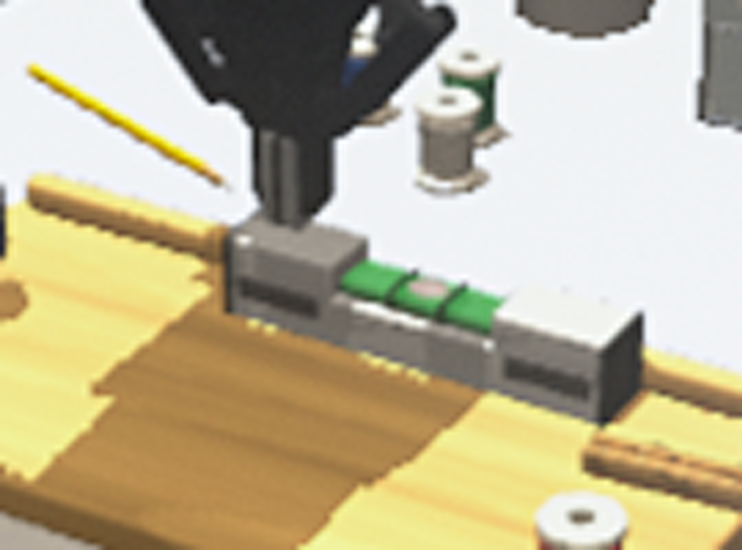

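The bubble at (430,288) is still between the lines at 402 and 453, and the fingertip is just above the left block. I lower it in small steps.

Emit:
step_arm --steps '[{"xyz":[0,0,0.05],"turn":[0,0,0],"gripper":-1},{"xyz":[0,0,0.05],"turn":[0,0,0],"gripper":-1},{"xyz":[0,0,0.05],"turn":[0,0,0],"gripper":-1},{"xyz":[0,0,0],"turn":[0,0,0],"gripper":-1}]'

```text
time_s: 14.72
position: [0.5209, 0.0935, 0.105]
tool_rot: [[0.0, -1.0, 0.0], [-1.0, -0.0, 0.0], [-0.0, -0.0, -1.0]]
ft_force: [-0.2, 0.5, -0.9]
grip_width: 0.0002
```

Emit:
step_arm --steps '[{"xyz":[0,0,0.03],"turn":[0,0,0],"gripper":-1},{"xyz":[0,0,0.03],"turn":[0,0,0],"gripper":-1},{"xyz":[0,0,0],"turn":[0,0,0],"gripper":-1}]'

```text
time_s: 14.97
position: [0.521, 0.0935, 0.1048]
tool_rot: [[0.001, -1.0, 0.002], [-1.0, -0.001, -0.0], [0.0, -0.002, -1.0]]
ft_force: [-7.6, -0.1, 20.2]
grip_width: -0.0003
```

Emit:
step_arm --steps '[{"xyz":[0,0,-0.005],"turn":[0,0,0],"gripper":-1},{"xyz":[0,0,0],"turn":[0,0,0],"gripper":-1},{"xyz":[0,0,0],"turn":[0,0,0],"gripper":-1},{"xyz":[0,0,0],"turn":[0,0,0],"gripper":-1},{"xyz":[0,0,0],"turn":[0,0,0],"gripper":-1},{"xyz":[0,0,0],"turn":[0,0,0],"gripper":-1},{"xyz":[0,0,0],"turn":[0,0,0],"gripper":-1},{"xyz":[0,0,0],"turn":[0,0,0],"gripper":-1},{"xyz":[0,0,0],"turn":[0,0,0],"gripper":-1},{"xyz":[0,0,0],"turn":[0,0,0],"gripper":-1},{"xyz":[0,0,0],"turn":[0,0,0],"gripper":-1},{"xyz":[0,0,0],"turn":[0,0,0],"gripper":-1}]'

```text
time_s: 15.97
position: [0.521, 0.0935, 0.1048]
tool_rot: [[0.001, -1.0, 0.002], [-1.0, -0.001, -0.0], [0.0, -0.002, -1.0]]
ft_force: [-6.0, 1.0, 18.6]
grip_width: -0.0003
```

```bash
python3 - <<'E' 2>/dev/null
from m import *
im,d=shot('scene','l.png',(175,135,310,235),5.5); meas(cloud('scene',d)); print(env.observe()['ft_force'])
E
```

```text
plane [ 0.00154537 -0.00126949  0.05275037]
level ((0.520661473274231, 0.036763761192560196), (0.1624591052532196, 0.032151445746421814), 89.51343536376953) [0.51681382 0.03144404 0.08461284]
ledge ((0.5414736270904541, 0.06491251289844513), (0.28892818093299866, 0.0155447693541646), 89.03811645507812) [0.01704764 0.53888164]
knob [0.46344607 0.20488766 0.10526635] [0.44498256 0.18779902 0.10323912] [0.48311785 0.22625616 0.10807405]
[-6.67384752  0.06203503 18.37446856]
```

View pics/l.png

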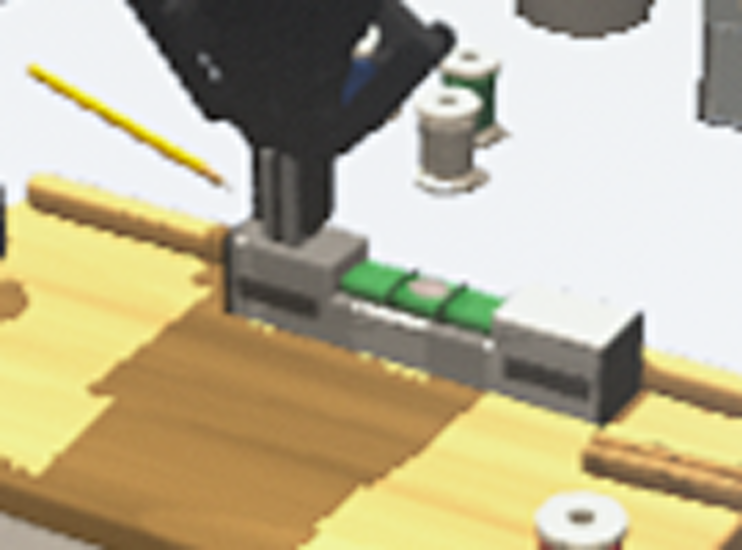

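The fingertip rests on the left block pressing with 18 N. The bubble at (430,288) is still centred and the level is flush. I hand in.

```bash
python3 -c "
from rig import order; print(order.close_job())"
```

```text
the job is handed in; nothing more can be done
None
```

I levelled the shelf and handed the job in at about 16 s, with the fingertip still pressing on the level; the hand-in gave no verdict.

- **Level:** I pushed it back with the open fingers until it met the ledge. It lies parallel to the ledge within about 0.5°, with its back face against it.
- **Screw foot:** I turned the knob about 2 rad clockwise. The board's slope fell from 0.04 rad to about 0.001 rad.
- **Press check:** I pressed with the shut fingertips on the end block nearest the foot. The last reading was 18 N down and about 7 N sideways, towards the ledge. In the last picture the bubble was still midway between the lines.
- **Spool and peg:** The moves kept clear of both and they looked undisturbed in the pictures. I did not measure their positions again at the end.

Two readings disagreed:
- The gripper read a 37 mm opening on the 41 mm knob, but the picture showed the pads centred on it.
- Once the board was near level, the two cameras put its slope about 0.001 rad apart and its height about 2 mm apart. That is within the calibration error.

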